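# Bring the fly box round to the front of the turntable

## Task

Bring the aluminium fly box round to the front: with the fingers, push the teak turntable round gently by its rim or by the short pegs that stick out of the rim, until the fly box stands in line with the flat brass pointer that reaches out from under the turntable. Do not touch the fly box or anything else on the turntable, do not lift or topple anything, and leave the things on the shelf around it where they are.

Things in the scene. Friction and masses are not known exactly. Their poses are not given: they have to be found in the camera images.
- foot: fixed dark steel foot plate under the turntable, 180 mm across, 8 mm thick. Origin on the turntable axis at shelf level, z up. A flat brass pointer bar (22 mm wide, top 7 mm above the shelf) with a wider arrow tip runs along its own -x axis to 236 mm from the axis, about 50 mm beyond the peg tips: that direction is the front, roughly towards the robot
- disc: varnished teak turntable disc, 290 mm across, underside 40 mm and top 64 mm above the shelf, steel centre pin 22 mm above it. Turns endlessly either way about the vertical axis through its origin (on the axis at shelf level); its x and y turn with it. Bearing friction takes about 1.5 to 3 N at a peg; it stops almost at once when not pushed. Carries the pegs, see point peg0
- peg0 (a point): the first of six round dark wooden pegs, 16 mm thick, sticking out level from the disc's rim; this point is on its centre line, 52 mm above the shelf, 168 mm from the axis, on the disc's own +x axis. The others lie every 60 degrees round. Each stands 40 mm out of the rim, tip 185 mm from the axis, with 44 mm of free height below it
- flybox: battered closed aluminium fly box, 56 mm (x, radial) by 84 mm (y) by 24 mm high, loose on the disc on its own x axis (above the peg at 0 degrees), 80 mm from the turntable's axis; origin at the centre of its underside
- jar: smoky grey glass jar with dark steel lid, 48 mm across, 44 mm high, loose on the disc, 80 mm from the axis; origin at the centre of its underside
- forceps: chrome forceps, about 100 mm long and 44 mm wide over the finger rings, 6 mm thick, lying flat and loose on the disc, its pivot 80 mm from the axis, rings outwards (own +x), rings ending about 55 mm from the pivot; origin under the pivot
- cork: cork rod grip section standing upright, 28 mm across, 44 mm high, loose on the disc, 80 mm from the axis; origin at the centre of its underside
- nut: knurled brass reel-seat nut, 34 mm across, 19 mm high, loose on the disc, 80 mm from the axis; origin at the centre of its underside
- mug: grey mug, 80 mm across, 85 mm high, handle on its own +y side, on the shelf to the robot's right; origin at the centre of its underside
- spool: line spool lying flat, 60 mm across, 20 mm high, on the shelf to the right; origin at the centre of its underside
- reel: fly reel lying flat, 84 mm across, 30 mm high with a small knob to 48 mm, on the shelf to the robot's left; origin at the centre of its round underside

How it is judged:
By the outcome, as a careful person would: the job done as asked, in the order asked, and still so for the second after the job is handed in, with the robot touching nothing.
It also fails if it takes over 51 s, if anything falls off the work surface, if the arm or the gripper's body presses on something with over 40 N, if the wrist force passes 120 N, or if a joint passes its speed limit or range.

## Robot

A 6-joint arm with a two-finger parallel gripper is mounted at the origin on the work surface. World frame = base frame: x ahead of the robot, y to its left, z up, the work surface at z = 0. Lengths are in mm, angles in rad, forces in N, time in s.
With the tool pointing down it reaches from about 325 to 850 mm from the base axis. Payload 4.4 kg.
Tool frame: the origin (TCP) lies at the very end of the fingers, on their centre line; the grasp point (between the pads) lies 19 mm behind it; z points along the fingers, y is the direction in which the jaws open and shut (so a half turn about z gives the same grasp; the last joint's range is limited). The gripper opens to 94 mm and grips with 3 to 60 N. Pads are 16 mm wide; open, the fingers measure 119 mm over their backs; the gripper's body (75 mm by 177 mm) begins 78 mm behind the grasp point.
Start: joints at [1.077, 0.207, 1.542, -0, 1.393, -0.15], TCP at [193.282, 541.543, 205.447] pointing down, gripper open.
Joint ranges: [-2.73, 2.73], [-0.86, 2.22], [0.23, 2.46], [-1.11, 4.25], [0.08, 2.63], [-2.82, 2.82]. Speed limits (rad/s): [2.79, 2.79, 3.14, 3.14, 3.14, 3.14].

## Interface

Orientations are given as a unit quaternion [x, y, z, w].
In Python, from bench import get_state, get_image, camera_info, order, search_frame gives the robot as it stands. The module is installed in compiled form; this text tells all that it offers.
- The arm moves only by the tool drive_tool, never from a script. Its argument "rows" is a list that holds one entry, the list of rows, each a list of 6 numbers: the shift along the world's x, y, z in mm, then the turn, a rotation vector about the world's x, y, z in degrees. A call has 1 to 5 rows; each row shifts and turns the commanded pose from where the row before left it; what a row does not reach is not made up. A row lasts 1/12 s, in which the tool goes at most 41.7 mm and 7.16 degrees, less where a joint would pass 70% of its speed; a pose out of reach is approached as far as the arm can. A call is refused whole if a number of a shift passes 41.7 or a number of a turn 7.16, either way. A call with a gripper value outside its range is refused whole. "gripper" is the gripper's target within -1 to 1 (shut at 1, half-way at 0, fully open at -1), set as the call begins (left out, the last holds). The fingers move at their own pace and stop on an object; "newtons" is the grip in N (left out, the last holds). Time passes only in rows, so rows that do not move let the fingers close. It gives the time, the measured TCP pose, the force and the opening at its end, in the units of the state.
- get_state(): the state, without advancing time (a new reading comes with each control period).
- get_image(name): name is "scene" or "side" or "wrist"; returns the picture (480x640x3 uint8, blue, green, red); there is no depth.
- camera_info(name): a dict with "intrinsics" (3x3 intrinsics, pixels), "dist_coeffs" ([k1, k2, p1, p2, k3] as OpenCV has them; the pictures are not rectified), "view" (4x4, takes a point from world to camera coordinates); the wrist camera has in their place "mount" (4x4, takes a point from camera to tool coordinates, whose origin is the TCP and whose axes are the flange's). Camera axes: x right, y down, z forward; pixel columns grow to the right and rows downward; lengths in mm; the calibration is good to about 2 mm. A picture is of the moment at which its call begins: read the wrist's pose just before it. camera_info takes no time and is no camera call.
- order.close_job(): hands the job in, once; it reports no verdict.
Trained networks look in the newest picture that a camera, given by its name, has taken for a name from the list of things; names that differ only in an ending like _2 or _b are one class to them, and where a whole thing is asked for, a point or a joint stands for the part that bears it (a point fixed in the world has none). Each returns a list of dicts, best first, with "p" (0 to 1); they miss things now and then, are a little off and sometimes report something else, mostly with a low value. They report only what shows in the picture. A call takes as long as a camera call.
- search_frame(camera, target): "point" ([x, y, z] in mm, in the coordinates of the camera as it stood for that picture, good to about 4 mm: the middle of the surface that is visible of it).
The state is a dict: "time_s": time; "joint_pos": joint angles; "dq": joint speeds; "effort": joint torques, N m; "tcp_pos": TCP position; "tool_rot": TCP orientation; "ft_force": force on the tool from outside, world axes, zero at the start; "wrist_torque": the same for the moment, N m; "width": finger opening in mm.
Only numpy, scipy, OpenCV 4.12 (cv2) and the standard library are available. Lean on these libraries where they do the work, as an engineer would, in place of code of your own. Each camera call takes 0.05 s, during which the arm holds its last target.

## Working session

There is one attempt and no reset: what is moved stays moved. The work goes in short steps, Python scripts to look and compute and a tool call to move; the robot and the scene stay as the last step left them, time stands still between calls to the robot, and variables do not carry over. Pictures are saved under pics/ and viewed, and the job is handed in when it is done.

Besides the shell and the picture viewer there is one more tool, called as name(argument=value, ...), one argument or row to a line, values as JSON. drive_tool: Moves the arm, as the interface text tells. Its arguments: {"type":"object","properties":{"rows":{"type":"array","items":{"type":"array","items":{"type":"array","items":{"type":"number"}}}},"gripper":{"type":"number"},"newtons":{"type":"number"}},"required":["rows"]}

```bash
mkdir -p pics
cat > h.py <<'E'
import numpy as np, cv2
from bench import get_state, get_image, camera_info, order, search_frame
def proj(cam,P):
    c=camera_info(cam);V=np.array(c["view"]);rv,_=cv2.Rodrigues(V[:3,:3])
    return cv2.projectPoints(np.array(P,float).reshape(-1,1,3),rv,V[:3,3],np.array(c["intrinsics"]),np.array(c["dist_coeffs"]))[0].reshape(-1,2)
def atz(cam,px,z):
    c=camera_info(cam);V=np.array(c["view"])
    u=cv2.undistortPoints(np.array(px,float).reshape(-1,1,2),np.array(c["intrinsics"]),np.array(c["dist_coeffs"])).reshape(-1,2)
    R=V[:3,:3];o=-R.T@V[:3,3]
    d=np.c_[u,np.ones(len(u))]@R
    return o+d*((z-o[2])/d[:,2])[:,None]
def toworld(cam,p):
    V=np.array(camera_info(cam)["view"]);return V[:3,:3].T@(np.array(p)-V[:3,3])
E
python3 - <<'E'
from h import *
s=get_state();print(s)
for n in("scene","side"):
    cv2.imwrite(f"pics/{n}0.png",get_image(n))
    for t in("foot","disc","peg0","flybox","mug","spool","reel"):
        r=search_frame(n,t)
        print(n,t,[(round(q["p"],2),np.round(toworld(n,q["point"]))) for q in r[:6]])
print(get_state()["time_s"])
E
```

```text
{'time_s': 0.0, 'joint_pos': array([ 1.07749320e+00,  2.07402885e-01,  1.54291444e+00,  1.90242121e-06,
        1.39346184e+00, -1.50505352e-01]), 'dq': array([ 0.00220585, -0.00122631, -0.00141296, -0.00011458,  0.00075701,
        0.00209203]), 'effort': array([-1.64624835e-03, -3.70884097e+01, -2.81410182e+01,  6.97208522e-02,
        3.62807640e-02, -1.59728406e-04]), 'tcp_pos': array([192.91104206, 540.84719279, 204.3192464 ]), 'tool_rot': array([ 1.70560971e-01,  9.85346518e-01, -1.03680296e-03, -3.46764839e-04]), 'ft_force': array([-0.5390797 ,  0.57342642,  0.26457222]), 'wrist_torque': array([ 0.01356161,  0.04739957, -0.02585514]), 'width': 94.01063790719687}
scene foot []
scene disc [(0.8, array([643.,  32.,  63.]))]
scene peg0 [(0.76, array([637.,  30.,  68.])), (0.37, array([ 475., -395.,   52.]))]
scene flybox [(0.93, array([537.,   3.,  87.]))]
scene mug [(0.93, array([ 475., -399.,   51.]))]
scene spool [(0.71, array([ 612., -371.,   22.]))]
scene reel [(0.86, array([528., 363.,  28.])), (0.47, array([659.,  27.,  68.]))]
side foot [(0.76, array([401.,  32.,   5.]))]
side disc [(0.78, array([587.,  86.,  66.]))]
side peg0 [(0.9, array([585.,  87.,  62.])), (0.62, array([606., -26.,  83.]))]
side flybox [(0.75, array([520.,  20.,  90.])), (0.44, array([ 442., -370.,   49.]))]
side mug [(0.79, array([ 445., -369.,   52.]))]
side spool [(0.88, array([ 598., -355.,   17.])), (0.49, array([587.,  90.,  68.]))]
side reel [(0.62, array([512., 384.,  29.]))]
0.8
```

View pics/scene0.png

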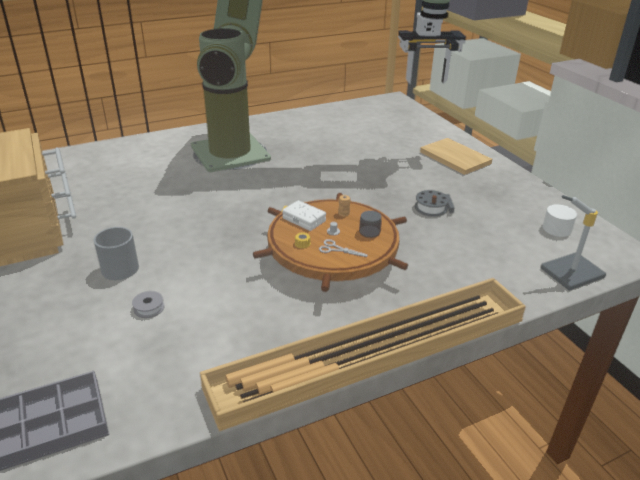

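View pics/side0.png

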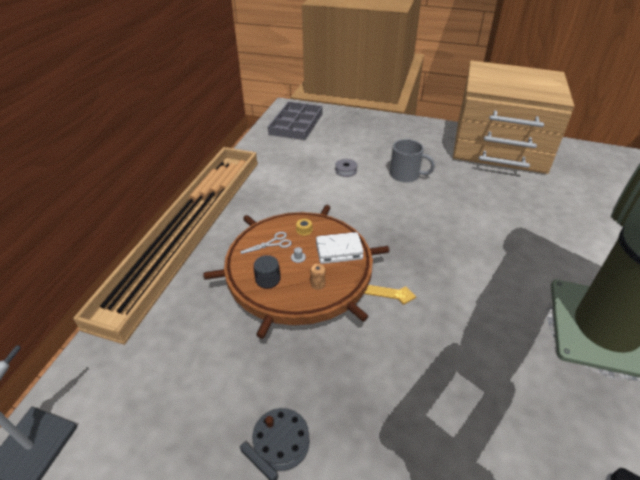

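Run:
```python
from h import *
a=cv2.imread("pics/scene0.png")[180:300,245:425];cv2.imwrite("pics/a.png",cv2.resize(a,None,fx=4.4,fy=4.4,interpolation=3))
b=cv2.imread("pics/side0.png")[195:345,195:425];cv2.imwrite("pics/b.png",cv2.resize(b,None,fx=3.4,fy=3.4,interpolation=3))
for n in("scene","side"):
    V=np.array(camera_info(n)["view"]);print(n,-V[:3,:3].T@V[:3,3])
```

```text
scene [1539.01884228 -448.19855556  773.81728676]
side [365.94345239 624.49016611 676.67216728]
```

View pics/a.png

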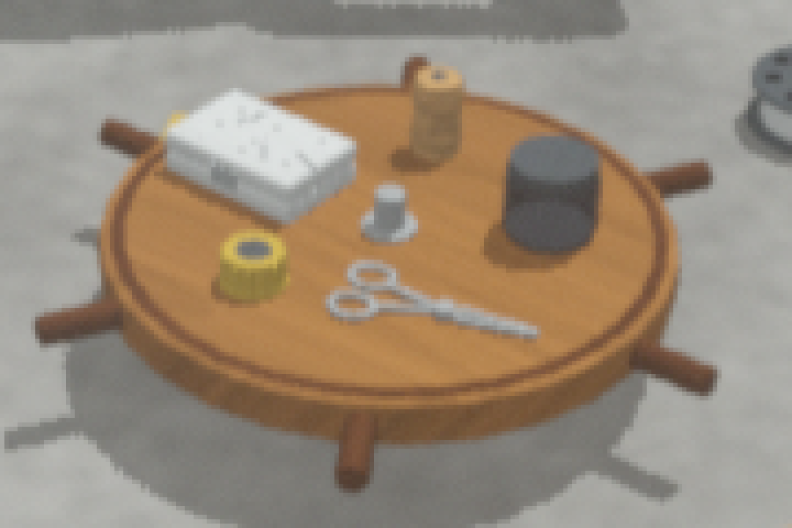

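View pics/b.png

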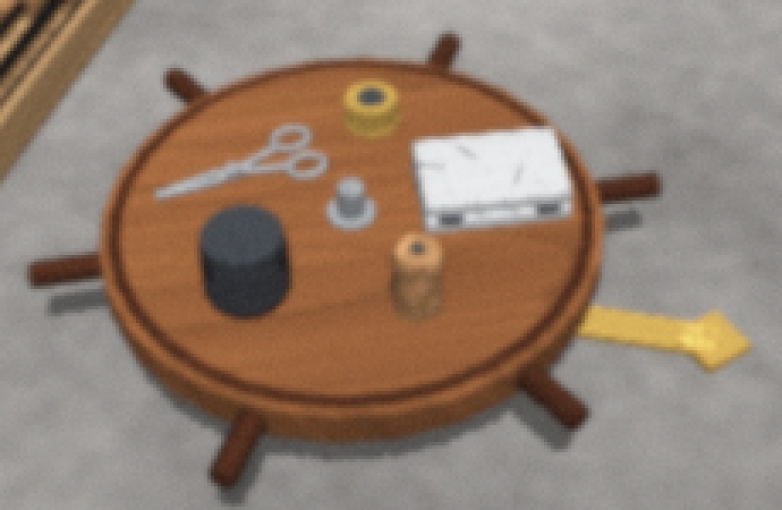

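```bash
cat > fit.py <<'E'
from h import *
from scipy.optimize import least_squares
S=np.array([(108,132),(411,65),(705,176),(708,375),(352,475),(42,328)])/4.4+[245,180]-.5
D=np.array([(655,186),(583,415),(225,475),(35,272),(175,78),(450,43)])/3.4+[195,195]-.5
def pts(p):
    a=p[2]-np.arange(6)*np.pi/3
    return np.c_[p[0]+184*np.cos(a),p[1]+184*np.sin(a),np.full(6,52)]
def run(cams):
    f=lambda p:np.concatenate([(proj(c,pts(p))-m).ravel() for c,m in cams])
    r=least_squares(f,[610,20,np.pi+.4]);return r
for cams in ([("scene",S)],[("side",D)],[("scene",S),("side",D)]):
    r=run(cams);print(np.round(r.x[:2],1),np.degrees(r.x[2]),np.abs(r.fun).max())
c=r.x[:2]
for px,z in (((750,347),7),((708,342),7),((590,320),7)):
    t=atz("side",[np.array(px)/3.4+195-.5],z)[0];v=t[:2]-c;print("ptr",t,np.hypot(*v),np.degrees(np.arctan2(v[1],v[0]))%360)
# flybox top corners z=88
for cam,pp,o,k in(("scene",[(168,148),(236,90),(355,155),(288,210)],[245,180],4.4),("side",[(413,140),(555,127),(572,200),(425,213)],[195,195],3.4)):
    q=atz(cam,np.array(pp)/k+o-.5,88)[:,:2];v=q.mean(0)-c;print(cam,"box",q.mean(0),np.hypot(*v),np.degrees(np.arctan2(v[1],v[0]))%360,np.linalg.norm(np.diff(q,axis=0),axis=1))
E
python3 fit.py
```

```text
[588.1  49. ] 208.64632227275783 1.2185364776080974
[590.7  45.8] 208.44880768588658 1.2120877668659205
[590.1  47.2] 208.53475576232458 1.5972069723113123
ptr [357.41778808  31.02652708   7.        ] 233.2385069302763 183.98228494189985
ptr [381.22303631  34.15296463   7.        ] 209.2787422069873 183.5810168185698
ptr [450.06366249  37.11186017   7.        ] 140.39417543139632 184.1306047653508
scene box [531.2850495   4.8083189] 72.50878943115045 215.80155092067 [66.94283399 88.20304793 61.18349143]
side box [518.09907714  13.2068112 ] 79.62631210669622 205.291039980166 [83.77263863 61.49795555 82.24965719]
```

drive_tool(
  rows=[
    [[15, -35, 0, 0, 0, 6], [15, -35, 0, 0, 0, 6], [15, -35, 0, 0, 0, 6], [15, -35, 0, 0, 0, 6], [15, -35, 0, 0, 0, 6]],
  ],
  gripper=1,
  newtons=20,
)

```text
time_s: 1.22
tcp_pos: [268.5, 365.1, 205.5]
tool_rot: [-0.093, 0.996, 0.0, 0.0]
ft_force: [0.3, 0.3, -0.0]
width: 63.9
```

drive_tool(
  rows=[
    [[15, -35, 0, 0, 0, 6], [15, -35, 0, 0, 0, 0], [15, -35, 0, 0, 0, 0], [15, -35, 0, 0, 0, 0], [15, -35, 0, 0, 0, 0]],
  ],
)

```text
time_s: 1.63
tcp_pos: [343.3, 190.8, 205.8]
tool_rot: [-0.141, 0.99, 0.0, 0.001]
ft_force: [0.3, 1.1, 0.8]
width: 30.9
```

drive_tool(
  rows=[
    [[15, -35, 0, 0, 0, 0], [15, -35, 0, 0, 0, 0], [15, -35, 0, 0, 0, 0], [15, -35, 0, 0, 0, 0], [15, -35, 0, 0, 0, 0]],
  ],
)

```text
time_s: 2.05
tcp_pos: [418.4, 15.5, 205.9]
tool_rot: [-0.141, 0.99, -0.0, 0.001]
ft_force: [-0.2, 0.9, 0.5]
width: 0.5
```

drive_tool(
  rows=[
    [[15, -35, 0, 0, 0, 0], [15, -35, 0, 0, 0, 0], [11, -17, 0, 0, 0, 0], [0, 0, 0, 0, 0, 0], [0, 0, 0, 0, 0, 0]],
  ],
)

```text
time_s: 2.47
tcp_pos: [459.0, -70.2, 205.3]
tool_rot: [-0.14, 0.99, 0.0, -0.0]
ft_force: [-0.6, -0.4, -0.3]
width: 0.5
```

drive_tool(
  rows=[
    [[0, 0, -35, 0, 0, 0], [0, 0, -35, 0, 0, 0], [0, 0, -30, 0, 0, 0], [0, 0, -10, 0, 0, 0], [0, 0, 0, 0, 0, 0]],
  ],
)

```text
time_s: 2.88
tcp_pos: [455.7, -67.3, 92.7]
tool_rot: [-0.142, 0.99, 0.002, -0.003]
ft_force: [0.4, -0.2, 0.2]
width: 0.8
```

Run:
```python
from h import *
a=get_image("scene")[150:300,225:425];cv2.imwrite("pics/a1.png",cv2.resize(a,None,fx=4,fy=4,interpolation=3))
b=get_image("side")[150:345,195:455];cv2.imwrite("pics/b1.png",cv2.resize(b,None,fx=3,fy=3,interpolation=3))
```

```text
(no output)
```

View pics/a1.png

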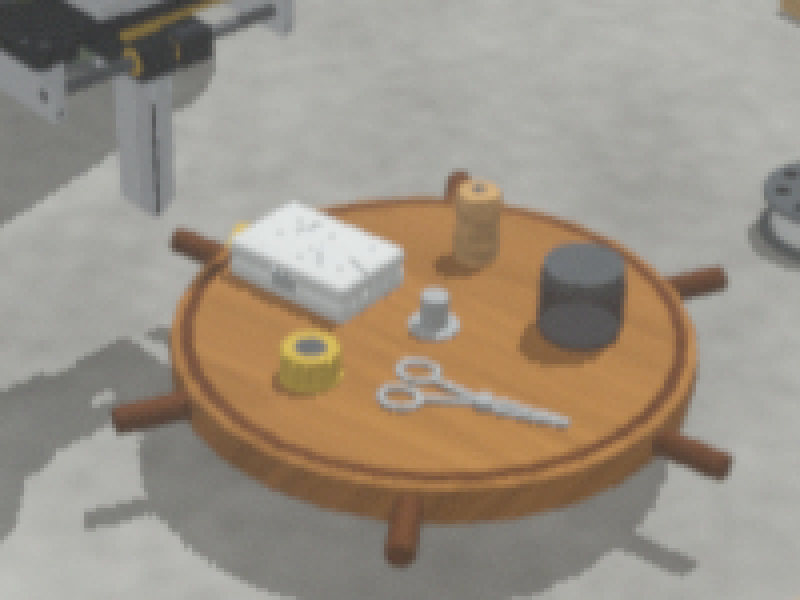

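View pics/b1.png

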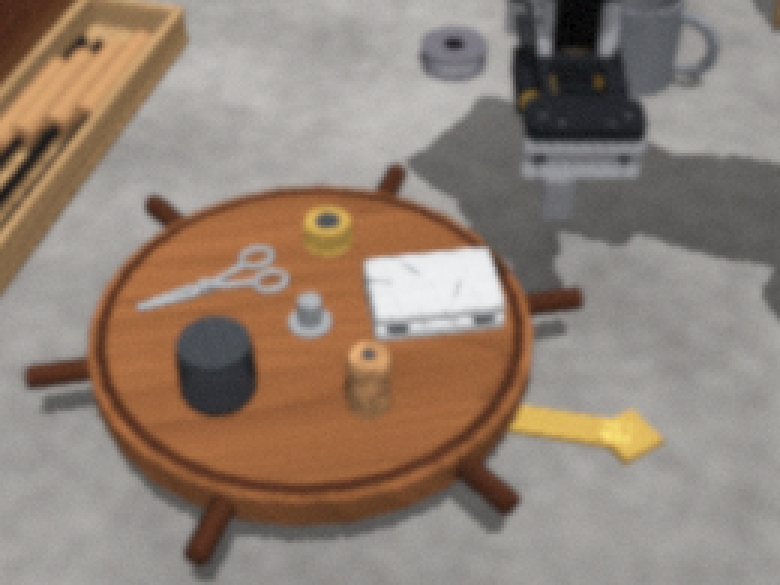

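drive_tool(
  rows=[
    [[0, 0, -20, 0, 0, 0], [0, 0, -20, 0, 0, 0], [0, 0, -12, 0, 0, 0], [0, 0, 0, 0, 0, 0], [0, 0, 0, 0, 0, 0]],
  ],
)

```text
time_s: 3.4
tcp_pos: [460.3, -69.8, 45.1]
tool_rot: [-0.141, 0.99, -0.001, 0.001]
ft_force: [0.5, -0.3, -0.7]
width: 0.2
```

drive_tool(
  rows=[
    [[0, 0, -5, 0, 0, 0], [-4, 4.5, 0, 0, 0, 0], [-4, 4.5, 0, 0, 0, 0], [-3.5, 5, 0, 0, 0, 0], [-3.3, 5, 0, 0, 0, 0]],
  ],
)

```text
time_s: 3.82
tcp_pos: [444.7, -50.4, 39.2]
tool_rot: [-0.141, 0.99, -0.001, 0.001]
ft_force: [1.9, -0.8, 0.8]
width: 0.4
```

drive_tool(
  rows=[
    [[-3.3, 5, 0, 0, 0, 0], [-3.2, 5.2, 0, 0, 0, 0], [-2.7, 5.3, 0, 0, 0, 0], [-2.7, 5.4, 0, 0, 0, 0], [-2.7, 5.4, 0, 0, 0, 0]],
  ],
)

```text
time_s: 4.23
tcp_pos: [429.4, -23.8, 38.6]
tool_rot: [-0.141, 0.99, -0.0, 0.0]
ft_force: [1.2, -0.3, 0.8]
width: 0.6
```

drive_tool(
  rows=[
    [[-2.2, 5.6, 0, 0, 0, 0], [-2.2, 5.6, 0, 0, 0, 0], [-2.1, 5.7, 0, 0, 0, 0], [-1.6, 5.8, 0, 0, 0, 0], [0, 0, 0, 0, 0, 0]],
  ],
)

```text
time_s: 4.65
tcp_pos: [420.1, -0.2, 38.1]
tool_rot: [-0.141, 0.99, 0.001, -0.001]
ft_force: [0.6, -0.1, 0.5]
width: 0.7
```

Run:
```python
from h import *
s=get_state();print(s["tcp_pos"],s["ft_force"])
a=get_image("scene")[150:300,225:425];cv2.imwrite("pics/a2.png",cv2.resize(a,None,fx=4,fy=4,interpolation=3))
b=get_image("side")[150:345,195:455];cv2.imwrite("pics/b2.png",cv2.resize(b,None,fx=3,fy=3,interpolation=3))
```

```text
[ 4.20094469e+02 -2.43469726e-01  3.80513638e+01] [ 0.55134053 -0.05491527  0.54444389]
```

View pics/a2.png

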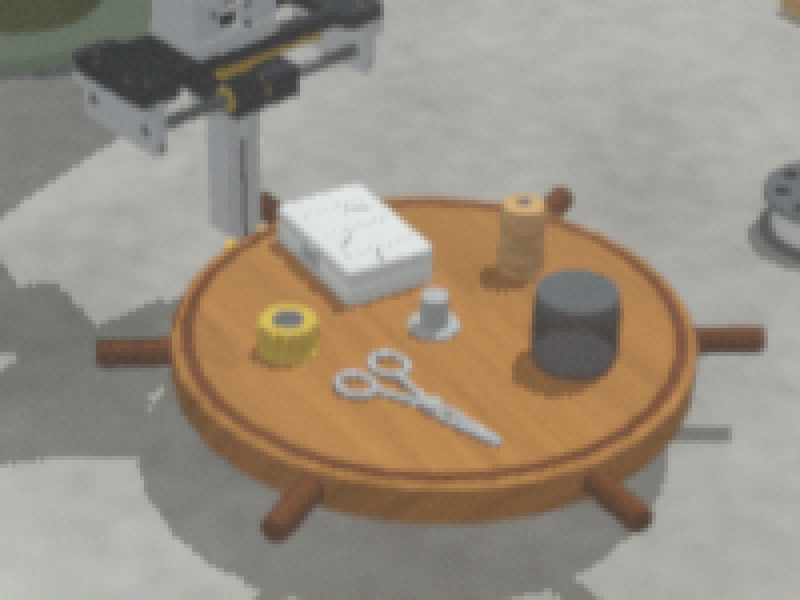

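View pics/b2.png

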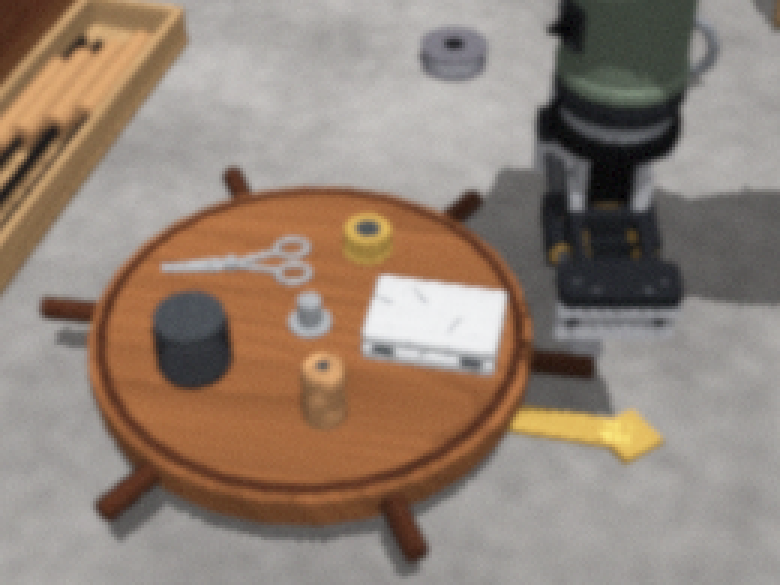

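```bash
cat > fit2.py <<'E'
from h import *
from scipy.optimize import least_squares
C=np.array([590.1,47.2])
def ang(cam,P,k,off,idx):
    m=np.array(P)/k+np.array(off)-.5
    a0=np.array(idx)*np.pi/3
    def pts(p):
        a=p[2]-a0;return np.c_[p[0]+184*np.cos(a),p[1]+184*np.sin(a),np.full(len(a),52)]
    r=least_squares(lambda p:(proj(cam,pts(p))-m).ravel(),[*C,3.3])
    print(cam,r.x[:2].round(1),np.degrees(r.x[2]).round(2),np.abs(r.fun).max().round(2))
E
python3 - <<'E'
from fit2 import *
ang("side",[(590,366),(415,553),(105,512),(45,307),(233,172),(477,200)],3,(195,150),range(6))
ang("scene",[(560,198),(760,339),(640,520),(272,530),(103,352)],4,(225,150),range(1,6))
E
```

```text
side [591.3  46.9] 187.82 1.05
scene [589.7  48.3] 187.95 1.19
```

drive_tool(
  rows=[
    [[-0.9, 3.2, 0, 0, 0, 0], [-0.8, 3.2, 0, 0, 0, 0], [-0.7, 3.2, 0, 0, 0, 0], [0, 0, 0, 0, 0, 0], [0, 0, 0, 0, 0, 0]],
  ],
)

```text
time_s: 5.17
tcp_pos: [418.8, 8.4, 38.4]
tool_rot: [-0.141, 0.99, 0.0, -0.0]
ft_force: [0.3, 0.7, -1.1]
width: 0.0
```

Run:
```python
from h import *
s=get_state();print(s["tcp_pos"],s["ft_force"])
a=get_image("scene")[150:300,225:425];cv2.imwrite("pics/a3.png",cv2.resize(a,None,fx=4,fy=4,interpolation=3))
b=get_image("side")[150:345,195:455];cv2.imwrite("pics/b3.png",cv2.resize(b,None,fx=3,fy=3,interpolation=3))
```

```text
[418.78906802   8.36093464  38.40374856] [ 0.26387847  0.67682229 -1.05338748]
```

View pics/a3.png

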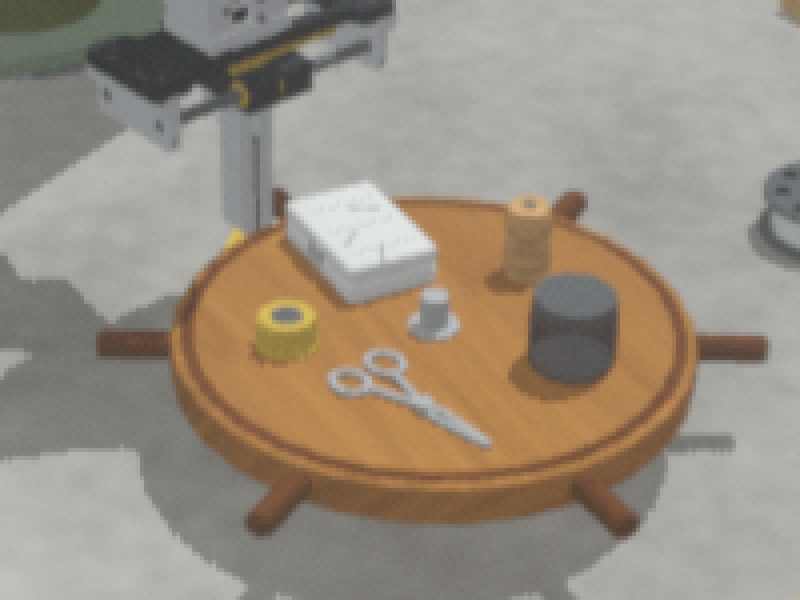

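View pics/b3.png

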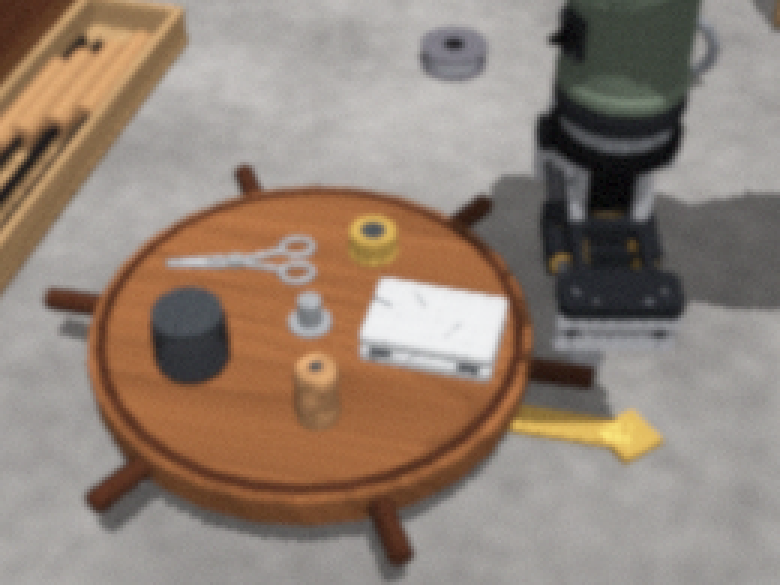

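Run:
```python
from fit2 import *
ang("side",[(590,376),(400,556),(95,502),(49,298),(244,170),(487,203)],3,(195,150),range(6))
ang("scene",[(575,203),(763,348),(628,524),(258,523),(101,344)],4,(225,150),range(1,6))
for px in ((663,437),(612,434)):
    t=atz("side",[np.array(px)/3+[195,150]-.5],7)[0];v=t[:2]-C;print(np.hypot(*v),np.degrees(np.arctan2(v[1],v[0]))%360)
q=atz("side",np.array([(376,281),(507,292),(492,367),(361,357)])/3+[195,150]-.5,88)[:,:2];v=q.mean(0)-C;print(np.hypot(*v),np.degrees(np.arctan2(v[1],v[0]))%360)
```

```text
side [591.6  46.2] 185.05 0.89
scene [589.7  48.6] 185.27 0.72
233.80261956938506 184.89544643264887
200.93119909663665 183.71834122408953
81.55935452226105 179.7781759916703
```

Run:
```python
from fit2 import *
b=get_image("side");cv2.imwrite("pics/side4.png",b);c=cv2.resize(b[235:300,305:425],None,fx=6,fy=6,interpolation=2)
d=get_image("scene");cv2.imwrite("pics/scene4.png",d)
e=cv2.resize(d[185:235,280:370],None,fx=6,fy=6,interpolation=2)
def box(ang,off=0):
    a=np.radians(ang);u=np.array([np.cos(a),np.sin(a)]);t=np.array([-u[1],u[0]])
    o=C+80*u+off*t
    return [np.r_[o+sx*28*u+sy*42*t,z] for z in(88,64) for sx,sy in((-1,-1),(1,-1),(1,1),(-1,1))]
for im,cam,of,n in((c,"side",(305,235),"c"),(e,"scene",(280,185),"e")):
    cv2.imwrite(f"pics/{n}4raw.png",im)
    p=((proj(cam,box(185.1))-of+.5)*6).astype(int)
    for k in(0,4):cv2.polylines(im,[p[k:k+4]],True,(0,0,255) if k==0 else (255,0,0),1)
    if cam=="side":
        a=np.radians(184);l=((proj(cam,[[C[0]+r*np.cos(a),C[1]+r*np.sin(a),7] for r in(140,200,236)])-of+.5)*6).astype(int);cv2.polylines(im,[l],False,(0,255,0),1)
cv2.imwrite("pics/c4.png",c);cv2.imwrite("pics/e4.png",e)
```

```text
(no output)
```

View pics/c4.png

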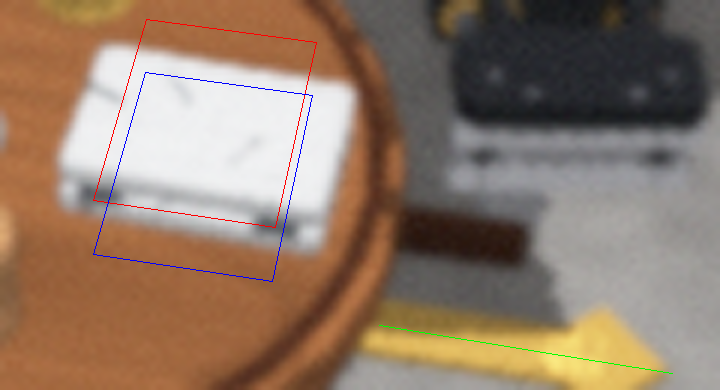

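View pics/e4.png

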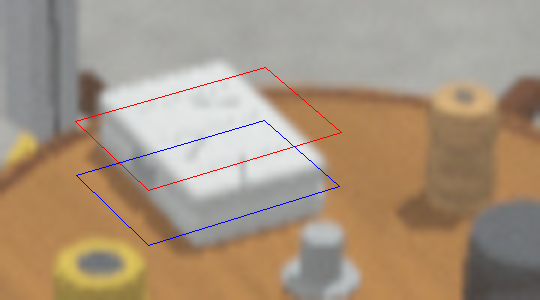

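Run:
```python
import cv2
b=cv2.imread("pics/side4.png");d=cv2.imread("pics/scene4.png")
cv2.imwrite("pics/f.png",cv2.resize(b[238:280,310:368],None,fx=13,fy=13,interpolation=2))
cv2.imwrite("pics/g.png",cv2.resize(d[190:230,290:340],None,fx=14,fy=14,interpolation=2))
```

```text
(no output)
```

View pics/f.png

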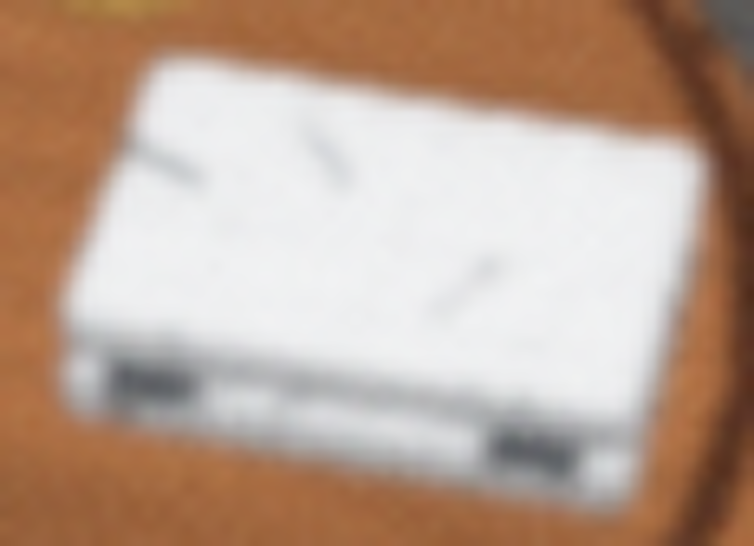

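View pics/g.png

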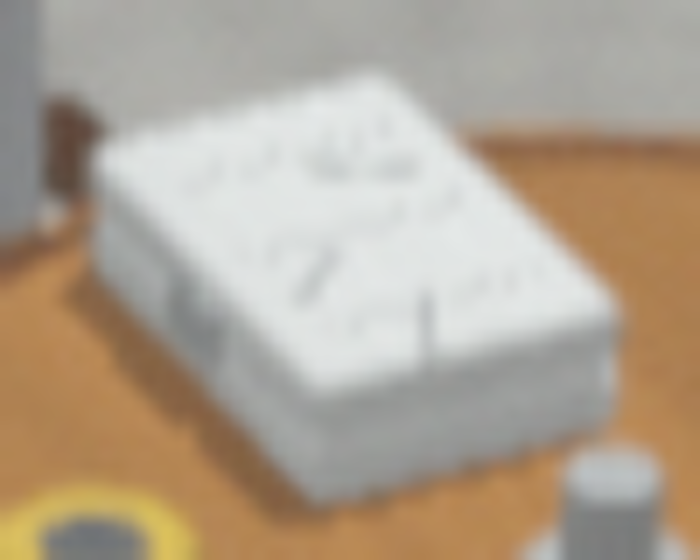

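```bash
cat > boxfit.py <<'E'
from fit2 import *
def boxfit(obs,z0=None):
    # obs list (cam, px, corner idx) ; corners 0..3 top: (-,-),(+,-),(+,+),(-,+) in (u radial out, t ccw)
    def pts(p):
        u=np.array([np.cos(p[2]),np.sin(p[2])]);t=np.array([-u[1],u[0]])
        return np.array([np.r_[p[:2]+sx*p[3]/2*u+sy*p[4]/2*t,z] for z in(88,64) for sx,sy in((-1,-1),(1,-1),(1,1),(-1,1))])
    def f(p):
        P=pts(p);return np.concatenate([(proj(c,P[[i for _,i in L]])-np.array([q for q,_ in L])).ravel() for c,L in obs])
    r=least_squares(f,[515,40,np.radians(184),84,56])
    v=r.x[:2]-C
    print([c for c,_ in obs],r.x[:2].round(1),"yaw",np.degrees(r.x[2]).round(1),"dims",r.x[3:].round(1),"r",np.hypot(*v).round(1),"bearing",(np.degrees(np.arctan2(v[1],v[0]))%360).round(2),"res",np.abs(r.fun).max().round(2))
def cv(l,k,o): return [(np.array(q)/k+o-.5,i) for q,i in l]
E
python3 - <<'E'
from boxfit import *
# side: image up = -y ; radial out=right(-x). t (ccw at 184deg) = -y => up
s=cv([((150,60),3),((710,142),2),((643,430),1),((65,320),0),((65,408),4),((625,512),5)],13,(310,238))
g=cv([((93,155),2),((380,72),1),((622,305),0),((315,395),3),((95,268),6),((315,507),7),((612,420),4)],14,(290,190))
boxfit([("side",s)]);boxfit([("scene",g)]);boxfit([("side",s),("scene",g)])
E
```

```text
['side'] [509.6  41.5] yaw 182.9 dims [83.7 54.8] r 80.7 bearing 184.02 res 1.56
['scene'] [509.8  41.1] yaw 182.6 dims [81.  54.4] r 80.5 bearing 184.33 res 0.85
['side', 'scene'] [509.5  41.4] yaw 182.6 dims [83.1 54.6] r 80.8 bearing 184.15 res 1.62
```

drive_tool(
  rows=[
    [[-0.2, 1.5, 0, 0, 0, 0], [0, 0, 0, 0, 0, 0], [0, 0, 0, 0, 0, 0], [0, -8, 0, 0, 0, 0], [-2, -15, 0, 0, 0, 0]],
  ],
)

```text
time_s: 5.78
tcp_pos: [417.0, -13.1, 38.5]
tool_rot: [-0.142, 0.99, 0.0, 0.0]
ft_force: [-0.1, -0.7, -0.1]
width: 0.5
```

drive_tool(
  rows=[
    [[-10, -15, 0, 0, 0, 0], [0, 0, 15, 0, 0, 0], [0, 0, 35, 0, 0, 0], [0, 0, 40, 0, 0, 0], [0, 0, 40, 0, 0, 0]],
  ],
)

```text
time_s: 6.2
tcp_pos: [405.6, -28.7, 169.2]
tool_rot: [-0.141, 0.99, 0.001, -0.001]
ft_force: [0.9, -0.3, -0.4]
width: 0.2
```

drive_tool(
  rows=[
    [[0, -25, 30, 0, 0, 0], [0, -35, 10, 0, 0, 0], [0, -35, 0, 0, 0, 0], [0, -35, 0, 0, 0, 0], [0, -30, 0, 0, 0, 0]],
  ],
)

```text
time_s: 6.62
tcp_pos: [406.7, -191.0, 209.2]
tool_rot: [-0.141, 0.99, -0.001, 0.001]
ft_force: [-0.5, 0.7, 0.9]
width: 0.6
```

drive_tool(
  rows=[
    [[0, -20, 0, 0, 0, 0], [0, 0, 0, 0, 0, 0], [0, 0, 0, 0, 0, 0], [0, 0, 0, 0, 0, 0], [0, 0, 0, 0, 0, 0]],
  ],
)

```text
time_s: 7.03
tcp_pos: [406.7, -207.3, 208.2]
tool_rot: [-0.142, 0.99, 0.0, -0.0]
ft_force: [-0.1, -0.1, -0.6]
width: 0.7
```

Run:
```python
from fit2 import *
s=get_state();print(s["time_s"],s["tcp_pos"],s["ft_force"])
a=get_image("scene");cv2.imwrite("pics/s5.png",a);cv2.imwrite("pics/a5.png",cv2.resize(a[150:300,225:425],None,fx=4,fy=4,interpolation=3))
b=get_image("side");cv2.imwrite("pics/d5.png",b);cv2.imwrite("pics/b5.png",cv2.resize(b[150:345,195:455],None,fx=3,fy=3,interpolation=3))
cv2.imwrite("pics/f5.png",cv2.resize(b[238:280,310:368],None,fx=13,fy=13,interpolation=2))
```

```text
7.0333 [ 406.67405628 -207.30830751  208.20257069] [-0.09940229 -0.11614271 -0.55108375]
```

View pics/a5.png

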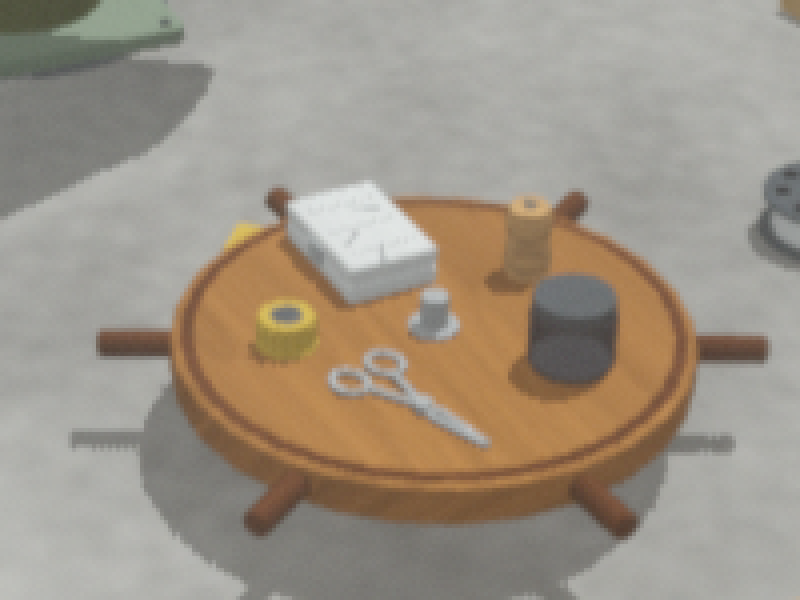

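View pics/b5.png

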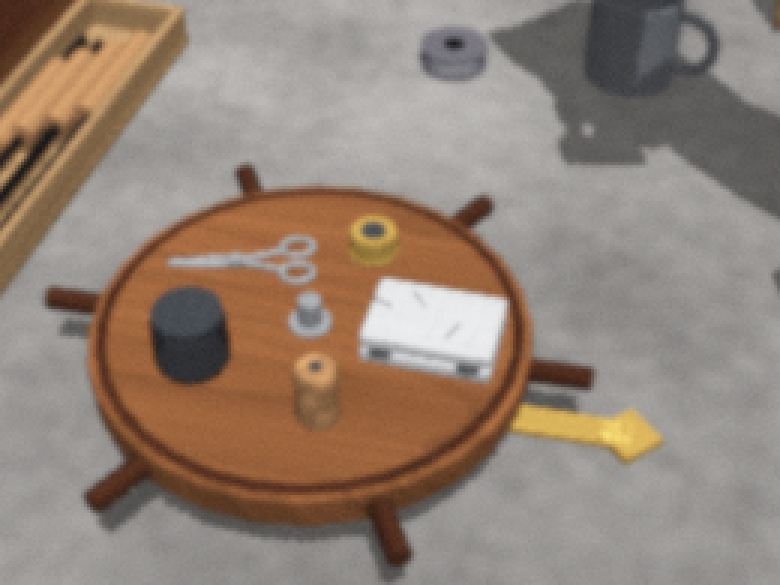

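View pics/f5.png

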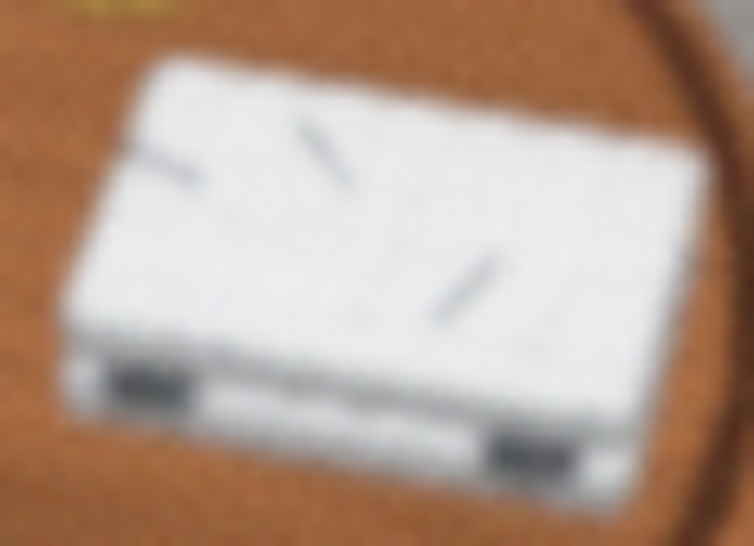

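View pics/s5.png

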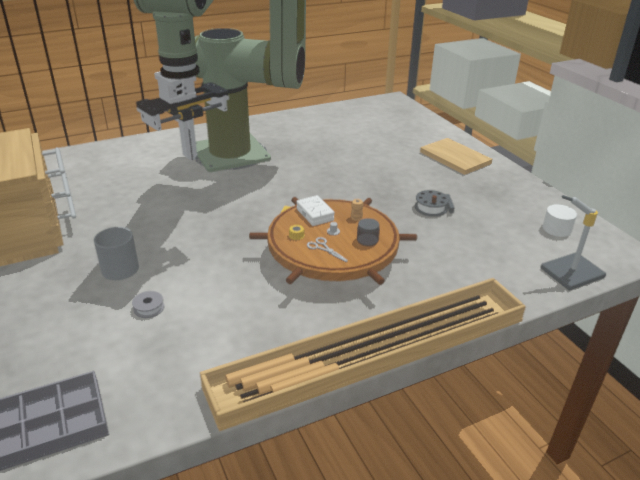

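Run:
```python
from boxfit import *
ang("side",[(589,377),(399,557),(94,502),(50,298),(245,170),(488,203)],3,(195,150),range(6))
ang("scene",[(577,203),(764,348),(627,525),(257,522),(101,343),(276,196)],4,(225,150),[1,2,3,4,5,0])
s=cv([((150,58),3),((712,150),2),((643,432),1),((65,320),0),((65,410),4),((625,512),5)],13,(310,238))
boxfit([("side",s)])
for px in ((663,437),(607,431),(515,418)):
    t=atz("side",[np.array(px)/3+[195,150]-.5],7)[0];v=t[:2]-C;print(np.hypot(*v).round(),np.degrees(np.arctan2(v[1],v[0]))%360)
print(order.close_job())
```

```text
side [591.5  46.5] 184.84 1.0
scene [589.5  49.1] 184.95 0.69
['side'] [509.4  41.9] yaw 182.6 dims [83.9 54.3] r 80.9 bearing 183.73 res 1.54
234.0 184.89544643264887
197.0 184.25479549782528
137.0 183.5514032758143
the job is handed in; nothing more can be done
None
```

The fly box now stands in line with the brass pointer, within about 1° as measured in the camera images, and the job is handed in. I got it there by pushing peg 0 with the closed fingertips, turning the table about 24° clockwise as seen from above. I then backed the fingers off the peg and lifted the arm clear, all in about 7 s of the 51 s allowed.

**Alignment:** in the last pictures the fly box centre bears about 183.7°, its peg about 184.9° and the pointer about 184.2° (three readings from 183.6° to 184.9°). These angles are seen from the turntable's axis. The 1.2° between the box and its peg is the size of my measurement error, so I cannot say which is nearer the truth.

**Other checks:**
- **Things on the turntable:** they look as they were, and the fingers met only the peg.
- **Things on the shelf:** the mug, spool and reel show no visible change, judged by eye.
- **Forces:** the wrist force readings stayed around 2 N at most.

**A disagreement:** the fly box measures about 84 mm along the radius and 55 mm across. The description has it the other way round, with 56 mm along the radius. It lay that way from the start, so the move did not cause it.

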